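# Close the big canister over the small one

### The arm

A 7-joint arm with a two-finger parallel gripper is mounted at the origin on a cart in front of the work surface, level with it; the furniture and walls round the work are solid. World frame = base frame: x ahead of the robot, y to its left, z up, the work surface at z = 0. Lengths are in m, angles in rad, forces in N, time in s.
With the tool pointing down it reaches from about 0.4 to 0.875 m from the base axis. Payload 19.3 kg.
Tool frame: the origin (TCP) lies on the mounting face of the last link; the fingertips stand 173 mm ahead of it and the grasp point (between the pads) lies 155 mm ahead of it (bot.grip_point_offset is the distance from the TCP to the grasp point, in m); z points along the fingers, y is the line along which they close (so a half turn about z gives the same grasp; the last joint's range is limited). The gripper opens to 85 mm and grips with 20 to 120 N. Pads are 22 mm wide; open, the fingers measure 114 mm over their backs; the gripper's body (76 mm by 85 mm) begins 54 mm behind the grasp point. The pads swing forward as they close: fully open they stand 13 mm farther back than shut.
Start: joints at [1.278, 0.521, -0.036, 1.599, 0.021, 1.021, -0.113], TCP at [0.138, -0.61, 0.405] pointing down, gripper open.
Joint ranges: [-2.91, 2.91], [-0.3, 2.13], [-1.5, 1.42], [0.17, 2.43], [-1.26, 4.41], [0.16, 1.93], [-2.52, 2.52]. Speed limits (rad/s): [1.89, 1.89, 2.39, 2.39, 3.01, 3.01, 3.01].

### API

Orientations are given as [roll, pitch, yaw] about the fixed x, y, z axes, in that order (R = Rz(yaw) Ry(pitch) Rx(roll)).
In Python, from workcell import bot gives the robot as it stands.
- The arm moves only by the tool arm_command, never from a script. Its argument "deltas" is a list of rows, each a list of 3 entries, a list of its own where there are three numbers: the shift along the tool's x, y, z in cm, then the turn, a rotation vector about the tool's x, y, z in rad, then the finger opening in cm, from 0 to 8.54. In form: [[[tx, ty, tz], [rx, ry, rz], claw], ...]. A call has 1 to 20 rows; each row shifts and turns the commanded pose from where the row before left it, along the tool's axes as they then stand; what a row does not reach is not made up. A row lasts 1/10 s, in which the tool goes at most 50 mm and 8.59 degrees, less where a joint would pass 70% of its speed; a pose out of reach is approached as far as the arm can. A call with a gripper value outside its range is refused whole. The fingers move at their own pace and stop on an object; "newtons" is the grip in N (left out, the last holds). Time passes only in rows, so rows that do not move let the fingers close. It gives the time, the measured TCP pose, the force, the opening and the grip force at its end, in the units of the state.
- bot.observe(): the state, without advancing time (a new reading comes with each control period).
- bot.grab_frame(name): name is "scene" or "top" or "wrist"; returns a dict with "frame" (400x640x3 uint8, red, green, blue), "K" (3x3 intrinsics, pixels), "rvec" (rotation vector, rad) and "tvec" (3), from world to camera coordinates, as OpenCV has them; the wrist camera has in their place "T_tool_cam" (4x4, takes a point from camera to tool coordinates, whose origin is the TCP and whose axes are the flange's). Camera axes: x right, y down, z forward; pixel columns grow to the right and rows downward; lengths in m; the calibration is good to about 2 mm. A picture is of the moment at which its call begins: read the wrist's pose just before it. There is no depth.
- bot.job_done(): hands the job in; it is judged then, once.
Trained networks look in a picture, given as the dict that the camera call returned (one of the last four; its "shot" number tells which), for a name from the list of things; names that differ only in an ending like _2 or _b are one class to them, and where a whole thing is asked for, a point or a joint stands for the part that bears it (a point fixed in the world has none). Each returns a list of dicts, best first, with "p" (0 to 1); they miss things now and then, are a little off and sometimes report something else, mostly with a low value. They report only what shows in the picture. A call takes as long as a camera call. They do not tell look-alikes from the thing itself.
- bot.find_in(name, picture): "rect" ([left, top, width, height] in pixels, round what is visible of it).
- bot.mark_of(name, picture): "at" ([column, row] in pixels: a listed point, or the origin of a listed thing).
The state is a dict: "clock": time; "qpos": joint angles; "qd": joint speeds; "joint_efforts": joint torques, N m; "position": TCP position; "tool_rot": TCP orientation; "force": force on the tool from outside, world axes, zero at the start; "moment": the same for the moment, N m; "grip_width": finger opening in m; "finger_force": force on a finger pad.
Only numpy, scipy, OpenCV 4.12 (cv2) and the standard library are available. Lean on these libraries where they do the work, as an engineer would, in place of code of your own. Each camera call takes 0.05 s, during which the arm holds its last target. There are 200 camera calls.

### The job

The small canister already stands nested in the lower half of the big round canister. Take the big canister's upper half off the sloping drainer by its bar grip, close it over the small canister fully down on the lower half, and lock it with a turn of about a quarter. Leave the closed canister standing upright on the worktop with the small one still inside, and do not disturb the mug, the salt shaker or the tumbler.

Things in the scene. Friction and masses are not known exactly. Their poses are not given: they have to be found in the camera images.
- lid_mid (a point): Upper half of the big canister: white hollow round shell, open below, outer diameter 104 mm, wall 4 mm, shell 75 mm high plus a wooden bar grip on top, 0.26 kg. Point on its axis half-way up, 54.5 mm above the lower rim. z = axis, towards the bar; x = along the bar. Starts open side down on the drainer, axis leaning as the drainer's z, bar x within 35 degrees of the line up the slope.
- lid_grip (a point): Centre of the wooden bar grip of the upper half: bar 80 mm long (x), 20 mm wide (y), 34 mm high (z), standing on the shell's top face, which is 17 mm below this point; 92 mm above the lower rim. Axes as lid_mid.
- lid_rim (a point): Centre of the upper half's open lower rim, axes as lid_mid. Just inside the rim is an inward flange, 6 mm thick, inner diameter 80 mm, with two gaps each about 50 degrees wide under the two ends of the bar (+x and -x).
- base: Lower half of the big canister, loose, 0.95 kg: white cup, diameter 104 mm up to a flat shoulder at height 50 mm, then a neck of diameter 74 mm (bevelled top) up to 78 mm. Two lugs, 20 mm wide, at heights 59 to 66 mm, stick out of the neck at +x and -x to radius 43.5 mm; an upright rib on the cup stands below each. Origin: centre of the underside, z up.
- base_shoulder (a point): Centre of the shoulder, 50 mm above the underside, axes as base; the upper half's rim rests here when home. It goes on upright, bar in line with the lugs either way round (within 10 degrees), with 2 to 3 mm play sideways. Turned either way, its flange runs freely under the lugs, 3 mm play in height; captive past 40 degrees, best near a quarter turn. No stop or spring.
- inner_mid (a point): Small nested canister (white, diameter 52 mm, at its lid 55 mm, height 105 mm with knob, 0.2 kg) standing loose in the lower half on its floor, 6 mm above the worktop, with 3 to 7 mm play all round; its top is 111 mm above the worktop, 33 mm above the neck. Point on its axis half-way up.
- drainer: Fixed wooden slatted drainer, 124 mm wide, 135 mm along its 26 degree (0.45 rad) slope, with a lip 12 mm high at the low edge. Origin: on the slope's surface where the upper half stands. z = outward normal of the slope (leaning towards the low edge, to the robot's left), x = up the slope.
- mug_green: Bystander: green and white mug, 86 mm wide, 99 mm high, origin at the centre of its underside.
- salt_shaker: Bystander: clear shaker with grey top, diameter 44 mm, height 90 mm, origin at the centre of its underside.
- tumbler: Bystander: plain glass tumbler, diameter 80 mm, height 91 mm, origin at the centre of its underside.
Mind the look-alikes: they are no part of the job. Leave any yellow look-alike of the part that bears lid_mid alone. Leave any red look-alike of the part that bears inner_mid alone.

How it is judged:
By the outcome, as a careful person would: the job done as asked, in the order asked, and still so for the second after the job is handed in, with the robot touching nothing.
It also fails if it takes over 48 s, if anything falls off the work surface, if the arm or the gripper's body presses on something with over 40 N, if the wrist force passes 120 N, or if a joint passes its speed limit or range.

## Working session

There is one attempt and no reset: what is moved stays moved. The work goes in short steps, Python scripts to look and compute and a tool call to move; the robot and the scene stay as the last step left them, time stands still between calls to the robot, and variables do not carry over. Pictures are saved under pics/ and viewed, at most 13 in all, crops included, and the job is handed in when it is done.

Besides the shell and the picture viewer there is one more tool, called after "Call:" as name(argument=value, ...) on one line, values as JSON. arm_command: Moves the arm, as the interface text tells. Its arguments: {"type":"object","properties":{"deltas":{"type":"array","items":{"type":"array"}},"newtons":{"type":"number"}},"required":["deltas"]}

```bash
mkdir -p pics; ls; cat > h.py <<'E'
import numpy as np, cv2
from scipy.spatial.transform import Rotation as R
from workcell import bot
names=["lid_mid","lid_grip","lid_rim","base","base_shoulder","inner_mid","drainer","mug_green","salt_shaker","tumbler"]
def ray(f,px,st=None):
    K=np.array(f["K"],float); d=np.linalg.inv(K)@[px[0],px[1],1]
    if "rvec" in f and f["rvec"] is not None:
        Rm=cv2.Rodrigues(np.array(f["rvec"],float))[0]; t=np.array(f["tvec"],float).ravel()
        o=-Rm.T@t; d=Rm.T@d
    else:
        T=np.array(f["T_tool_cam"]); Rt=R.from_euler("xyz",st["tool_rot"]).as_matrix()
        o=Rt@T[:3,3]+np.array(st["position"]); d=Rt@T[:3,:3]@d
    return o,d/np.linalg.norm(d)
def atz(r,z): return r[0]+r[1]*(z-r[0][2])/r[1][2]
def tri(rs):
    A=sum(np.eye(3)-np.outer(d,d) for o,d in rs); b=sum((np.eye(3)-np.outer(d,d))@o for o,d in rs)
    p=np.linalg.solve(A,b); return p,[float(np.linalg.norm(np.cross(p-o,d))) for o,d in rs]
E
python3 - <<'E'
from h import *
st=bot.observe(); print(st)
for c in ["scene","top"]:
    f=bot.grab_frame(c); cv2.imwrite(f"pics/{c}0.png",f["frame"][:,:,::-1])
    print(c, ray(f,[320,200]))
    for n in names:
        print(n,[(np.round(m["at"]).tolist(),round(m["p"],2)) for m in bot.mark_of(n,f)[:3]])
E
```

```text
pics
{'clock': 0.0, 'qpos': array([ 1.27781022,  0.52204049, -0.03633663,  1.60001669,  0.02119825,
        1.02110524, -0.11279553]), 'qd': array([ 0.00099246, -0.00043747,  0.00072342, -0.00035783, -0.00172458,
       -0.00086589, -0.00048631]), 'joint_efforts': array([ 4.81211446e-04, -9.27105904e+01,  1.97970405e+00, -3.69942892e+01,
        1.77244894e-02,  8.28851829e-03, -1.21704225e-04]), 'position': array([ 0.13804225, -0.60941635,  0.4041059 ]), 'tool_rot': array([-3.14041049e+00,  7.92594400e-05,  2.22787884e-01]), 'force': array([-0.15068347, -0.1755723 , -0.92139932]), 'moment': array([0.00177764, 0.02062083, 0.01603499]), 'finger_force': 0.0, 'grip_width': 0.08524160634268207}
scene (array([-0.00461341,  0.44372276,  1.13533823]), array([ 0.45598629, -0.41639671, -0.78656868]))
lid_mid [([254.0, 273.0], 0.82), ([244.0, 195.0], 0.79)]
lid_grip [([250.0, 274.0], 0.95), ([234.0, 203.0], 0.9)]
lid_rim [([258.0, 189.0], 0.78), ([261.0, 274.0], 0.69), ([289.0, 233.0], 0.64)]
base [([363.0, 210.0], 0.64)]
base_shoulder [([249.0, 272.0], 0.69), ([358.0, 201.0], 0.57)]
inner_mid [([333.0, 221.0], 0.87), ([365.0, 199.0], 0.66)]
drainer [([260.0, 274.0], 0.83)]
mug_green [([289.0, 232.0], 0.59)]
salt_shaker [([331.0, 260.0], 0.8)]
tumbler [([419.0, 193.0], 0.57)]
top (array([ 0.39992731, -0.0988443 ,  1.13928073]), array([ 0.21930633,  0.0321412 , -0.97512649]))
lid_mid [([227.0, 230.0], 0.83), ([284.0, 153.0], 0.81)]
lid_grip [([214.0, 231.0], 0.95), ([273.0, 153.0], 0.66), ([296.0, 210.0], 0.51)]
lid_rim [([236.0, 227.0], 0.94), ([376.0, 242.0], 0.71), ([300.0, 150.0], 0.59)]
base [([374.0, 246.0], 0.91)]
base_shoulder [([376.0, 244.0], 0.94)]
inner_mid [([330.0, 238.0], 0.74), ([378.0, 244.0], 0.52)]
drainer [([232.0, 233.0], 0.87)]
mug_green [([296.0, 208.0], 0.8)]
salt_shaker [([302.0, 267.0], 0.5), ([214.0, 231.0], 0.45)]
tumbler [([435.0, 277.0], 0.61)]
```

```bash
python3 - <<'E'
import cv2
a=cv2.imread("pics/scene0.png")[130:330,180:460];b=cv2.imread("pics/top0.png")[110:310,180:460]
cv2.imwrite("pics/crop.png",cv2.resize(cv2.vconcat([a,b]),None,fx=1.5,fy=1.5,interpolation=cv2.INTER_CUBIC))
E
```

```text
(no output)
```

View pics/crop.png

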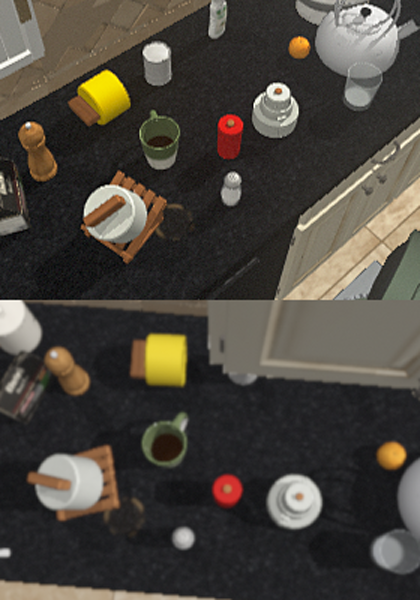

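View pics/top0.png

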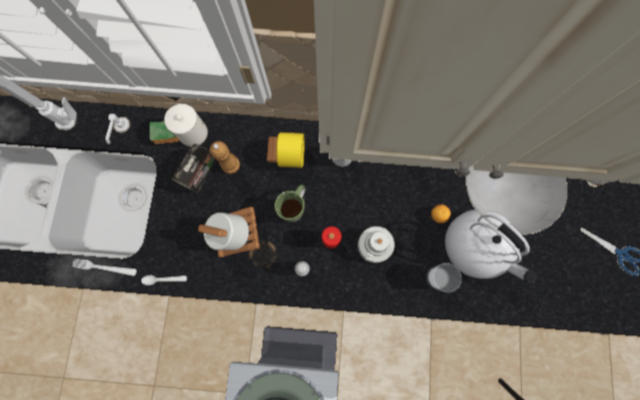

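The lid to take is the white one on the drainer (top 227,230; scene 254,273). The yellow lid on its side (top 284,153) and the red canister (top 330,238) are look-alikes. The white base with its inner canister is at top (376,244), scene (363,205).

```bash
python3 - <<'E'
from h import *
S=bot.grab_frame("scene");T=bot.grab_frame("top")
def near(n,f,px):
    m=[x["at"] for x in bot.mark_of(n,f)]; m=[x for x in m if np.hypot(*(np.array(x)-px))<25]
    return m[0] if m else None
loc={"lid_mid":((254,273),(227,230)),"lid_grip":((250,274),(214,231)),"lid_rim":((261,274),(236,227)),"drainer":((260,274),(232,233)),
"base":((363,210),(374,246)),"base_shoulder":((360,203),(376,244)),"inner_mid":((365,199),(378,244)),"mug_green":((289,232),(296,208)),"salt_shaker":((331,260),(302,267)),"tumbler":((419,193),(435,277))}
for n,(a,b) in loc.items():
    p,q=near(n,S,a),near(n,T,b)
    if p is None or q is None: print(n,p,q); continue
    x,e=tri([ray(S,p),ray(T,q)]); print(n,np.round(x,4),np.round(e,4))
# edge of cabinet in top pic (lowest right corner)
print("top 0-height px scale", atz(ray(T,[320,200]),0),atz(ray(T,[330,150]),.3))
E
```

```text
lid_mid [0.5284 0.2124 0.0689] [0.0018 0.0018]
lid_grip [0.5138 0.2274 0.1262] [0.0037 0.0037]
lid_rim [0.527  0.1825 0.0406] [0.0023 0.0023]
drainer [0.5248 0.1844 0.0466] [0.0023 0.0023]
base [ 0.5193 -0.2325  0.025 ] [0.0033 0.0033]
base_shoulder [ 0.5283 -0.24    0.0516] [0.0048 0.0048]
inner_mid [ 0.5354 -0.2445  0.0627] [0.0058 0.0058]
mug_green [ 0.625   0.0175 -0.0197] [0.0007 0.0007]
salt_shaker None [304.7, 266.2]
tumbler [ 0.4506 -0.4425 -0.0065] [0.0062 0.0062]
top 0-height px scale [ 0.656152  -0.0612924  0.       ] [ 0.71491938 -0.08452363  0.3       ]
```

```bash
cat >> h.py <<'E'
from scipy.linalg import logm, expm
def M(p,Rm): A=np.eye(4);A[:3,:3]=Rm;A[:3,3]=p;return A
def cur(st=None):
    st=st or bot.observe(); return M(st["position"],R.from_euler("xyz",st["tool_rot"]).as_matrix())
def step(A,B,n):
    X=expm(np.real(logm(np.linalg.inv(A)@B))/n)
    print(n,"rows: t cm",np.round(X[:3,3]*100,3).tolist(),"r",np.round(R.from_matrix(X[:3,:3]).as_rotvec(),4).tolist())
def down(p,yaw): return M(p,R.from_euler("xyz",[np.pi,0,yaw]).as_matrix())
E
python3 - <<'E'
from h import *
f=bot.grab_frame("wrist"); print(f["T_tool_cam"],f["K"])
A=cur(); 
for yaw in (.2228,0): step(A,down([.45,-.24,.40],yaw),14)
E
```

```text
[[-3.75155913e-04 -9.48627644e-01 -3.16394458e-01  7.96470035e-02]
 [ 9.99999729e-01 -5.56503761e-04  4.82812000e-04  6.06561482e-04]
 [-6.34083516e-04 -3.16394191e-01  9.48627595e-01  3.01496590e-02]
 [ 0.00000000e+00  0.00000000e+00  0.00000000e+00  1.00000000e+00]] [[356.77066939   0.         314.05951366]
 [  0.         356.77066939 202.16176512]
 [  0.           0.           1.        ]]
14 rows: t cm [2.756, -2.082, 0.034] r [-0.0, 0.0, -0.0]
14 rows: t cm [2.532, -2.361, 0.034] r [-0.0, 0.0, 0.0159]
```

```bash
python3 - <<'E'
from h import *
A=cur(); step(A,down([.51,-.24,.40],0),16)
E
```

```text
16 rows: t cm [2.586, -2.023, 0.029] r [-0.0, 0.0, 0.0139]
```

Call:
arm_command(deltas=[[[2.6,-2.0,0],[0,0,0.014],8.5],[[2.6,-2.0,0],[0,0,0.014],8.5],[[2.6,-2.0,0],[0,0,0.014],8.5],[[2.6,-2.0,0],[0,0,0.014],8.5],[[2.6,-2.0,0],[0,0,0.014],8.5],[[2.6,-2.0,0],[0,0,0.014],8.5],[[2.6,-2.0,0],[0,0,0.014],8.5],[[2.6,-2.0,0],[0,0,0.014],8.5],[[2.6,-2.0,0],[0,0,0.014],8.5],[[2.6,-2.0,0],[0,0,0.014],8.5],[[2.6,-2.0,0],[0,0,0.014],8.5],[[2.6,-2.0,0],[0,0,0.014],8.5],[[2.6,-2.0,0],[0,0,0.014],8.5],[[2.6,-2.0,0],[0,0,0.014],8.5],[[2.6,-2.0,0],[0,0,0.014],8.5],[[2.6,-2.0,0],[0,0,0.014],8.5],[[0,0,0],[0,0,0],8.5],[[0,0,0],[0,0,0],8.5]])

```text
clock: 4.05
position: [0.513, -0.2433, 0.4045]
tool_rot: [-3.142, 0.0, 0.0]
force: [-0.6, -0.7, 0.5]
grip_width: 0.0846
finger_force: 0.0
```

```bash
python3 - <<'E'
from h import *
st=bot.observe(); f=bot.grab_frame("wrist"); cv2.imwrite("pics/w1.png",f["frame"][:,:,::-1])
print(st["clock"],st["position"],st["tool_rot"],st["qpos"])
for n,z in [("base",0),("base_shoulder",.05),("inner_mid",.0585)]:
    for m in bot.mark_of(n,f)[:2]: print(n,np.round(m["at"]),round(m["p"],2),atz(ray(f,m["at"],st),z))
E
```

```text
4.05 [ 0.51298812 -0.24331039  0.40451192] [-3.14152545e+00  3.60449386e-04  6.52880795e-05] [ 0.4333007   0.43264801 -0.129379    1.75002501  0.06597952  0.96349082
 -1.29271147]
inner_mid [165. 151.] 0.68 [ 0.53584639 -0.11152496  0.0585    ]
```

View pics/w1.png

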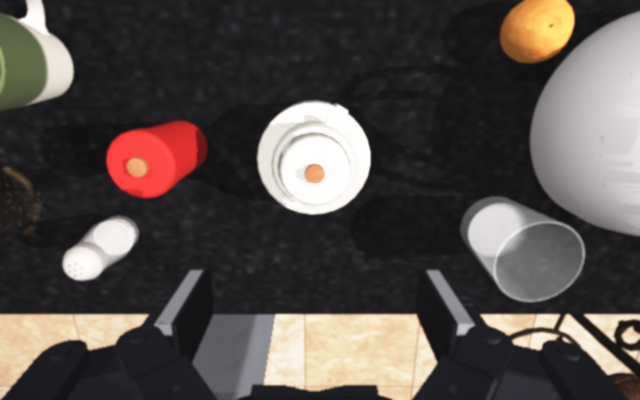

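Base with inner canister at (314,157); knob at (314,173); a rib shows at about (342,108). Enlarging with contrast to read the lug direction.

```bash
python3 - <<'E'
from h import *
a=cv2.imread("pics/w1.png"); c=a[90:225,245:385]
g=c[:,:,0].astype(float); g=np.clip((g-120)/135,0,1)**2.5*255
o=cv2.resize(g.astype(np.uint8),None,fx=5.5,fy=4.4*1.0 if 0 else 4.4,interpolation=cv2.INTER_CUBIC)
o=cv2.resize(g.astype(np.uint8),None,fx=4.4,fy=4.4,interpolation=cv2.INTER_CUBIC); cv2.imwrite("pics/c1.png",o)
m=(a[:,:,0]>90).astype(np.uint8); n,l,s,ce=cv2.connectedComponentsWithStats(m)
k=l[130,300]; print(s[k],ce[k])
cn=max(cv2.findContours((l==k).astype(np.uint8),0,1)[0],key=len)
print(cv2.fitEllipse(cn),cv2.minEnclosingCircle(cn))
st=bot.observe();f=bot.grab_frame("wrist")
P=np.array([atz(ray(f,p[0],st),.05)[:2] for p in cn])
def fit(P):
    A=np.c_[2*P,np.ones(len(P))];s=np.linalg.lstsq(A,(P**2).sum(1),rcond=None)[0];return s[:2],np.sqrt(s[2]+s[0]**2+s[1]**2)
for _ in range(4):
    c,r=fit(P); e=np.hypot(*(P-c).T)-r; P=P[np.abs(e)<max(.0015,1.5*e.std())]
print(c,r)
Q=np.array([atz(ray(f,p[0],st),.05)[:2] for p in cn])-c
for q in Q:
    if np.hypot(*q)>r+.002: print(np.round(np.degrees(np.arctan2(q[1],q[0])),1),np.round(np.hypot(*q),4),end="; ")
E
```

```text
[  257   100   114   115 10252] [313.63099883 157.34520094]
((313.6351318359375, 157.3272247314453), (112.84237670898438, 113.93109893798828), 29.931264877319336) ((314.0, 156.5), 58.23453903198242)
[ 0.52435794 -0.24531778] 0.052508918129792276
-32.9 0.0547; -31.6 0.0549; -29.6 0.0547; -27.5 0.0546; -26.2 0.055; -25.4 0.0546; -24.2 0.055; -23.3 0.0547; -22.1 0.0551; -21.3 0.0548;
```

View pics/c1.png

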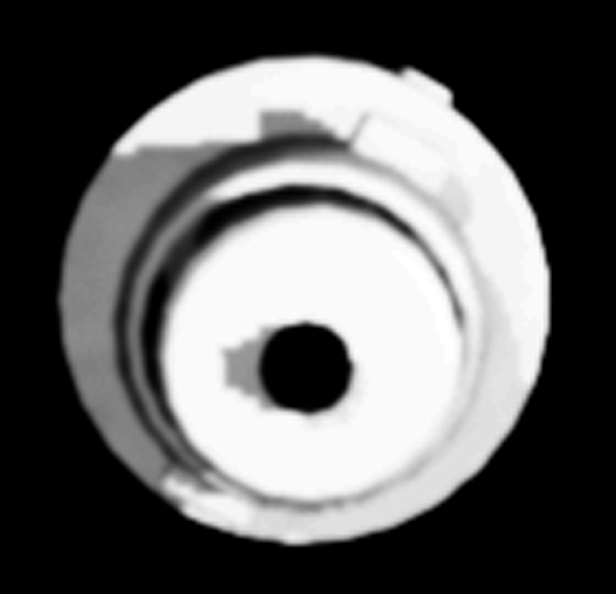

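Two ribs/lugs lie on a line at about -28° in the world; base centre is about (0.524,-0.245). Now on to the lid.

```bash
python3 - <<'E'
from h import *
A=cur(); step(A,down([.52,.24,.43],0),14); step(down([.52,.24,.43],0),down([.52,.24,.43],1.4),14)
step(A,down([.52,.24,.43],1.4),16)
# simulate path
E
```

```text
14 rows: t cm [0.051, -3.46, -0.18] r [0.0, 0.0, -0.0002]
14 rows: t cm [0.0, 0.0, 0.0] r [0.0, 0.0, -0.1]
16 rows: t cm [2.046, -2.577, -0.158] r [0.0, 0.0, -0.0877]
```

Call:
arm_command(deltas=[[[0,-3.5,-0.2],[0,0,0],8.5],[[0,-3.5,-0.2],[0,0,0],8.5],[[0,-3.5,-0.2],[0,0,0],8.5],[[0,-3.5,-0.2],[0,0,0],8.5],[[0,-3.5,-0.2],[0,0,0],8.5],[[0,-3.5,-0.2],[0,0,0],8.5],[[0,-3.5,-0.2],[0,0,0],8.5],[[0,-3.5,-0.2],[0,0,0],8.5],[[0,-3.5,-0.2],[0,0,0],8.5],[[0,-3.5,-0.2],[0,0,0],8.5],[[0,-3.5,-0.2],[0,0,0],8.5],[[0,-3.5,-0.2],[0,0,0],8.5],[[0,-3.5,-0.2],[0,0,0],8.5],[[0,-3.5,-0.2],[0,0,0],8.5]])

```text
clock: 5.7
position: [0.5134, 0.2471, 0.433]
tool_rot: [3.142, -0.0, -0.002]
force: [1.0, 0.2, -0.6]
grip_width: 0.085
finger_force: 0.0
```

Call:
arm_command(deltas=[[[0,0,0],[0,0,-0.14],8.5],[[0,0,0],[0,0,-0.14],8.5],[[0,0,0],[0,0,-0.14],8.5],[[0,0,0],[0,0,-0.14],8.5],[[0,0,0],[0,0,-0.14],8.5],[[0,0,0],[0,0,-0.14],8.5],[[0,0,0],[0,0,-0.14],8.5],[[0,0,0],[0,0,-0.14],8.5],[[0,0,0],[0,0,-0.14],8.5],[[0,0,0],[0,0,-0.14],8.5],[[0,0,0],[0,0,0],8.5],[[0,0,0],[0,0,0],8.5]])

```text
clock: 6.9
position: [0.5136, 0.2458, 0.4327]
tool_rot: [3.142, -0.0, 1.394]
force: [-0.2, -0.3, 0.2]
grip_width: 0.0848
finger_force: 0.0
```

```bash
python3 - <<'E'
from h import *
st=bot.observe(); f=bot.grab_frame("wrist"); cv2.imwrite("pics/w2.png",f["frame"][:,:,::-1])
print(st["clock"],st["position"],st["tool_rot"],st["qpos"])
T=bot.grab_frame("top");S=bot.grab_frame("scene")
for n in ["lid_mid","lid_grip","lid_rim","drainer"]:
    ms=bot.mark_of(n,f)[:2]; print(n,[(np.round(m["at"]),round(m["p"],2)) for m in ms])
E
```

```text
6.9 [0.51362618 0.2457941  0.43273367] [ 3.14156178e+00 -4.43945763e-05  1.39352658e+00] [-0.1200844   0.45689347 -0.59810694  1.69555874  0.28589495  1.07757388
 -0.98443881]
lid_mid [(array([331., 219.]), 0.79), (array([596., 283.]), 0.79)]
lid_grip [(array([320., 213.]), 0.88), (array([596., 254.]), 0.68)]
lid_rim []
drainer []
```

View pics/w2.png

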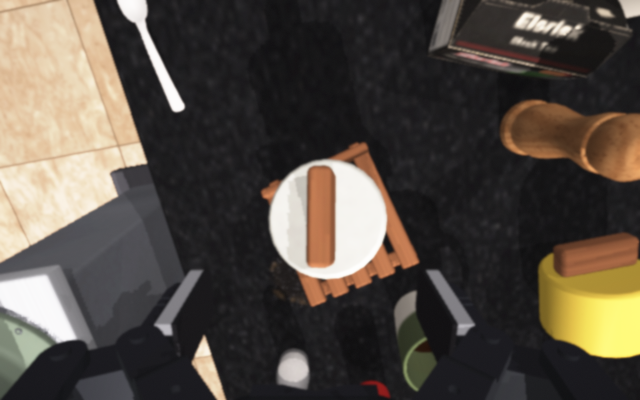

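The wrist view shows the white lid disc at (328,218), its bar from (320,167) to (320,267), and the drainer turned about 25° in the image. The yellow look-alike is at lower right and stays untouched. Fitting the lid pose to the silhouettes.

```bash
cat > fit.py <<'E'
from h import *
from scipy.optimize import least_squares
U=np.array([[np.cos(a),np.sin(a)] for a in np.linspace(0,2*np.pi,48,endpoint=False)])
def masks(img,seed):
    h,s,v=cv2.split(cv2.cvtColor(img,cv2.COLOR_RGB2HSV))
    w=((s<70)&(v>110)).astype(np.uint8); b=((s>90)&(v>50)&((h<20)|(h>170))).astype(np.uint8)
    return w,b
def comp(m,px):
    n,l,s,c=cv2.connectedComponentsWithStats(m); ys,xs=np.nonzero(m); i=np.argmin((xs-px[0])**2+(ys-px[1])**2)
    return l==l[ys[i],xs[i]]
def sup(m): ys,xs=np.nonzero(m); P=np.c_[xs,ys].astype(float); return (P@U.T).max(0)
def proj(X,f,st):
    if st is not None:
        X=np.c_[X,np.ones(len(X))]@np.linalg.inv(cur(st)@np.array(f["T_tool_cam"])).T; X=X[:,:3]
        r=np.zeros(3);t=np.zeros(3)
    else: r=np.array(f["rvec"],float);t=np.array(f["tvec"],float)
    return cv2.projectPoints(X.reshape(-1,1,3),r,t,np.array(f["K"],float),None)[0][:,0]
an=np.linspace(0,2*np.pi,73); C=np.c_[.052*np.cos(an),.052*np.sin(an),0*an]
SH=np.r_[C,C+[0,0,.075]]
BX=np.array([[x,y,z] for x in(-.04,.04) for y in(-.01,.01) for z in(.075,.109)])
def pose(p):
    n=np.r_[np.sin(p[5])*np.array([np.cos(p[3]),np.sin(p[3])]),np.cos(p[5])]
    Rt=R.from_rotvec(np.cross([0,0,1],n)/np.sin(p[5])*p[5])   # minimal tilt
    Rm=(Rt*R.from_euler("z",p[4])).as_matrix()
    return M(p[:3],Rm)   # rim frame
E
cat > run.py <<'E'
from fit import *
st=bot.observe(); F=[(bot.grab_frame("wrist"),st,(325,217),(321,216)),(bot.grab_frame("top"),None,(235,235),(214,231)),(bot.grab_frame("scene"),None,(262,275),(250,274))]
obs=[]
for f,s,pw,pb in F:
    w,b=masks(f["frame"],0); wm=comp(w,pw); bm=comp(b,pb); obs.append((f,s,sup(bm),sup(wm|bm)))
    ys,xs=np.nonzero(wm); print("w",wm.sum(),xs.min(),xs.max(),ys.min(),ys.max(),end=" ")
    ys,xs=np.nonzero(bm); print("b",bm.sum(),xs.min(),xs.max(),ys.min(),ys.max())
def res(p,only=(0,)):
    A=pose(p);o=[]
    for i in only:
        f,s,sb,sl=obs[i]; q=lambda X:proj(X@A[:3,:3].T+A[:3,3],f,s)
        pb=q(BX);ps=q(SH)
        if i!=2 : o.append((pb@U.T).max(0)-sb)
        o.append((np.r_[pb,ps]@U.T).max(0)-sl)
    return np.r_[np.concatenate(o)/3,(p[5]-.45)/.02]
for only in [(0,),(0,1)]:
    x=least_squares(res,[.53,.18,.045,1.84,1.4,.45],args=(only,),loss="soft_l1")
    p=x.x;r=res(p,only)*3;A=pose(p); print(only,np.round(p,4),"rms px",[round(float(c.std()),2) for c in np.split(r[:-1],(len(r)-1)//48)],"grip",np.round(A[:3,3]+.092*A[:3,2],4))
np.save("lid.npy",A)
E
python3 run.py
```

```text
w 8407 269 386 160 279 b 2665 307 334 167 267
w 1256 204 248 213 249 b 198 198 226 224 235
w 900 236 277 253 291 b 292 234 263 260 287
(0,) [0.5211 0.1789 0.0375 1.7288 1.4174 0.4442] rms px [1.25, 0.7] grip [0.5149 0.218  0.1206]
(0, 1) [0.5226 0.1817 0.0445 1.7548 1.4236 0.4509] rms px [1.34, 0.52, 1.94, 0.88] grip [0.5152 0.2211 0.1273]
```

```bash
cat >> h.py <<'E'
def tgt(A,h): # tool pose gripping bar, grasp point h above bar centre
    Rm=np.c_[A[:3,0],-A[:3,1],-A[:3,2]]; return M(A[:3,3]+A[:3,2]*(.092+.155+h),Rm)
E
python3 - <<'E'
from h import *
A=np.load("lid.npy"); B=tgt(A,.105); print(B); step(cur(),B,8)
E
```

```text
[[ 0.16399876  0.98323382  0.07972244  0.49451733]
 [ 0.89627716 -0.1147602  -0.42838926  0.33250145]
 [-0.41205784  0.14170871 -0.90007054  0.36131953]
 [ 0.          0.          0.          1.        ]]
8 rows: t cm [1.179, -0.461, 0.665] r [-0.019, -0.0531, -0.0031]
```

Call:
arm_command(deltas=[[[1.18,-0.46,0.66],[-0.019,-0.053,-0.003],8.5],[[1.18,-0.46,0.66],[-0.019,-0.053,-0.003],8.5],[[1.18,-0.46,0.66],[-0.019,-0.053,-0.003],8.5],[[1.18,-0.46,0.66],[-0.019,-0.053,-0.003],8.5],[[1.18,-0.46,0.66],[-0.019,-0.053,-0.003],8.5],[[1.18,-0.46,0.66],[-0.019,-0.053,-0.003],8.5],[[1.18,-0.46,0.66],[-0.019,-0.053,-0.003],8.5],[[1.18,-0.46,0.66],[-0.019,-0.053,-0.003],8.5],[[0,0,0],[0,0,0],8.5],[[0,0,0],[0,0,0],8.5]])

```text
clock: 8.4
position: [0.4946, 0.3326, 0.3617]
tool_rot: [2.986, 0.423, 1.39]
force: [-0.2, -0.2, -0.5]
grip_width: 0.0849
finger_force: 0.0
```

```bash
sed -e 's/(325,217),(321,216)/PW,PB/' -e 's/^st=bot.observe();/st=bot.observe(); f=bot.grab_frame("wrist"); cv2.imwrite("pics\/w3.png",f["frame"][:,:,::-1]); A0=np.load("lid.npy"); PB=proj((A0[:3,3]+A0[:3,2]*.109)[None],f,st)[0]; PW=proj((A0[:3,3]+A0[:3,2]*.075+A0[:3,1]*.03)[None],f,st)[0]; print(PB,PW,st["position"],st["qpos"]);/' run.py > run2.py
python3 run2.py; python3 -c "
from h import *
step(cur(),tgt(np.load('lid.npy'),.005),10)"
```

```text
[315.78649219 215.69974666] [274.44413542 199.28600024] [0.49461007 0.33259924 0.36174619] [-0.48615669  0.61828642 -0.44930196  1.63654617  0.60932637  1.32001397
 -1.31834607]
w 14386 245 455 117 272 b 3616 298 329 148 273
w 1256 204 248 213 249 b 198 198 226 224 235
w 963 236 277 253 290 b 204 239 263 260 277
(0,) [0.5271 0.1799 0.0425 1.8961 1.4426 0.4337] rms px [1.35, 30.32] grip [0.5147 0.2165 0.126 ]
(0, 1) [0.5265 0.1832 0.0487 1.8414 1.4396 0.4596] rms px [2.24, 29.48, 1.31, 0.29] grip [0.5156 0.2226 0.1311]
10 rows: t cm [-0.005, -0.079, 0.966] r [-0.0039, 0.0004, -0.0009]
```

View pics/w3.png

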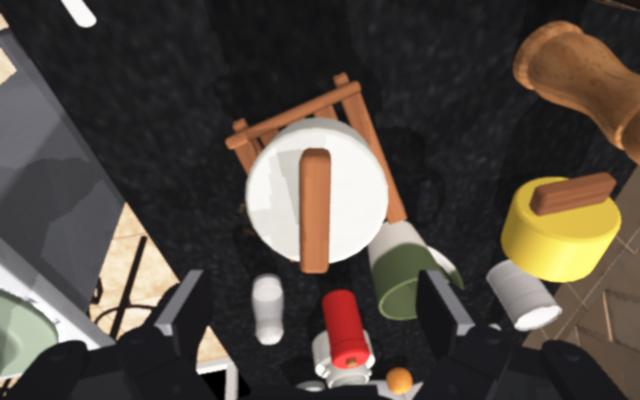

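The bar lies straight between the fingers at (314,210), but the white mask leaked into the mug at (390,230). Cutting that out and refitting.

```bash
sed -i 's/w,b=masks(f\["frame"\],0);/w,b=masks(f["frame"],0); w[:,390:]=0; w=(w if s is None else cv2.morphologyEx(w,cv2.MORPH_OPEN,np.ones((21,21),np.uint8)));/' run2.py
python3 run2.py; python3 -c "
from h import *
step(cur(),tgt(np.load('lid.npy'),.005),10)"
```

```text
[314.73516983 216.95283838] [274.92707959 199.76171139] [0.49504069 0.33188728 0.36241778] [-0.48490204  0.61725621 -0.44929732  1.63648221  0.6097754   1.32048956
 -1.31880534]
w 13007 245 389 118 255 b 3593 298 328 147 272
w 1256 204 248 213 249 b 198 198 226 224 235
w 958 236 277 253 290 b 205 238 263 260 277
(0,) [0.5265 0.178  0.0401 1.8839 1.4359 0.4258] rms px [1.05, 6.28] grip [0.5148 0.2141 0.1239]
(0, 1) [0.5258 0.1818 0.0468 1.8318 1.4318 0.4573] rms px [1.74, 5.89, 1.78, 0.57] grip [0.5153 0.2211 0.1293]
10 rows: t cm [-0.017, -0.07, 0.987] r [-0.0034, 0.0005, -0.0002]
```

Call:
arm_command(deltas=[[[0,-0.1,1.0],[-0.005,0,0],8.5],[[0,-0.1,1.0],[-0.005,0,0],8.5],[[0,-0.1,1.0],[-0.005,0,0],8.5],[[0,-0.1,1.0],[-0.005,0,0],8.5],[[0,-0.1,1.0],[-0.005,0,0],8.5],[[0,-0.1,1.0],[-0.005,0,0],8.5],[[0,-0.1,1.0],[-0.005,0,0],8.5],[[0,0,1.0],[0,0,0],8.5],[[0,0,1.0],[0,0,0],8.5],[[0,0,0.7],[0,0,0],8.5],[[0,0,0],[0,0,0],8.5],[[0,0,0],[0,0,0],8.5]])

```text
clock: 10.0
position: [0.4975, 0.2917, 0.2737]
tool_rot: [2.95, 0.424, 1.389]
force: [-1.4, 0.1, 0.3]
grip_width: 0.0853
finger_force: 0.0
```

```bash
python3 - <<'E'
from h import *
f=bot.grab_frame("wrist"); s=bot.grab_frame("scene")
a=f["frame"][100:400,160:480]; b=cv2.resize(s["frame"][200:320,180:320],(350,300),interpolation=cv2.INTER_CUBIC)
cv2.imwrite("pics/w4.png",cv2.hconcat([a,b])[:,:,::-1]); print(bot.observe()["force"])
E
```

```text
[-0.32094987  0.53451352  0.02663372]
```

View pics/w4.png

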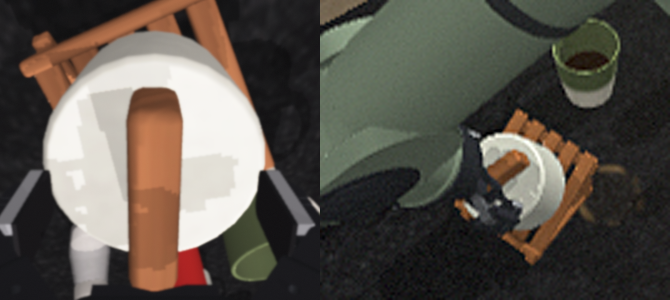

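The bar (col ~315) is centred between the fingers, so I am closing.

Call:
arm_command(deltas=[[[0,0,0],[0,0,0],5],[[0,0,0],[0,0,0],3],[[0,0,0],[0,0,0],1],[[0,0,0],[0,0,0],1],[[0,0,0],[0,0,0],1],[[0,0,0],[0,0,0],1],[[0,0,0],[0,0,0],1],[[0,0,0],[0,0,0],1]], newtons=60)

```text
clock: 10.9
position: [0.4974, 0.2918, 0.2737]
tool_rot: [2.95, 0.424, 1.39]
force: [-1.6, 2.4, 4.6]
grip_width: 0.0189
finger_force: 59.4
```

Call:
arm_command(deltas=[[[0,0,-0.5],[0,0,0],1],[[0,0,-1],[0,0,0],1],[[0,0,-1.5],[0,0,0],1],[[0,0,-1.5],[0,0,0],1],[[0,0,-1.5],[0,0,0],1],[[0,0,-1.5],[0,0,0],1],[[0,0,-1.5],[0,0,0],1],[[0,0,-1.5],[0,0,0],1],[[0,0,0],[0,0,0],1],[[0,0,0],[0,0,0],1]])

```text
clock: 11.9
position: [0.4854, 0.3369, 0.3675]
tool_rot: [2.95, 0.424, 1.389]
force: [0.0, -1.7, -2.2]
grip_width: 0.0192
finger_force: 58.8
```

```bash
python3 - <<'E'
from h import *
st=bot.observe(); print(st["grip_width"],st["finger_force"],st["force"],st["moment"])
C=cur(); B=down([.46,.24,.46],1.5); step(C,B,8)
step(B,down([.46,-.23,.46],1.5),12); step(down([.46,-.23,.46],1.5),down([.5235,-.245,.46],2.66),12)
E
```

```text
0.019210794026122226 58.8131582736969 [ 0.03611566 -1.6940261  -2.19144086] [0.69533649 0.16852329 0.02333625]
8 rows: t cm [-1.493, -0.083, -0.847] r [0.0206, 0.0541, -0.0085]
12 rows: t cm [-3.907, 0.277, -0.0] r [-0.0, 0.0, -0.0]
12 rows: t cm [-0.367, 0.443, -0.0] r [-0.0, 0.0, -0.0967]
```

Call:
arm_command(deltas=[[[-1.5,-0.08,-0.85],[0.0206,0.054,-0.0085],1],[[-1.5,-0.08,-0.85],[0.0206,0.054,-0.0085],1],[[-1.5,-0.08,-0.85],[0.0206,0.054,-0.0085],1],[[-1.5,-0.08,-0.85],[0.0206,0.054,-0.0085],1],[[-1.5,-0.08,-0.85],[0.0206,0.054,-0.0085],1],[[-1.5,-0.08,-0.85],[0.0206,0.054,-0.0085],1],[[-1.5,-0.08,-0.85],[0.0206,0.054,-0.0085],1],[[-1.5,-0.08,-0.85],[0.0206,0.054,-0.0085],1],[[0,0,0],[0,0,0],1]])

```text
clock: 12.8
position: [0.4607, 0.2372, 0.4608]
tool_rot: [3.141, 0.0, 1.496]
force: [0.7, -0.5, -2.6]
grip_width: 0.0191
finger_force: 58.9
```

Call:
arm_command(deltas=[[[-2,0.14,0],[0,0,0],1],[[-4,0.28,0],[0,0,0],1],[[-4,0.28,0],[0,0,0],1],[[-4,0.28,0],[0,0,0],1],[[-4,0.28,0],[0,0,0],1],[[-4,0.28,0],[0,0,0],1],[[-4,0.28,0],[0,0,0],1],[[-4,0.28,0],[0,0,0],1],[[-4,0.28,0],[0,0,0],1],[[-4,0.28,0],[0,0,0],1],[[-4,0.28,0],[0,0,0],1],[[-3,0.2,0],[0,0,0],1],[[-1.9,0.1,0],[0,0,0],1],[[0,0,0],[0,0,0],1]])

```text
clock: 14.2
position: [0.459, -0.2329, 0.4595]
tool_rot: [-3.139, 0.002, 1.496]
force: [0.1, 0.9, -2.8]
grip_width: 0.019
finger_force: 58.9
```

```bash
python3 - <<'E'
from h import *
print(bot.observe()["qpos"],bot.observe()["tool_rot"]);C=cur(); step(C,down([.5235,-.245,.46],2.66),12);print(C[:3,3])
E
```

```text
[ 0.6636158   0.30710258 -0.39101997  1.80380417  0.13520136  1.05885094
  0.14789262] [-3.13882700e+00  1.76070480e-03  1.49631083e+00]
12 rows: t cm [-0.347, 0.463, -0.005] r [-0.0003, -0.0, -0.097]
[ 0.45902805 -0.23291783  0.45945283]
```

Call:
arm_command(deltas=[[[-0.35,0.46,0],[0,0,-0.097],1],[[-0.35,0.46,0],[0,0,-0.097],1],[[-0.35,0.46,0],[0,0,-0.097],1],[[-0.35,0.46,0],[0,0,-0.097],1],[[-0.35,0.46,0],[0,0,-0.097],1],[[-0.35,0.46,0],[0,0,-0.097],1],[[-0.35,0.46,0],[0,0,-0.097],1],[[-0.35,0.46,0],[0,0,-0.097],1],[[-0.35,0.46,0],[0,0,-0.097],1],[[-0.35,0.46,0],[0,0,-0.097],1],[[-0.35,0.46,0],[0,0,-0.097],1],[[-0.35,0.46,0],[0,0,-0.097],1],[[0,0,0],[0,0,0],1],[[0,0,0],[0,0,0],1]])

```text
clock: 15.6
position: [0.5237, -0.2423, 0.4601]
tool_rot: [-3.14, -0.001, 2.661]
force: [0.3, 1.3, -2.7]
grip_width: 0.0192
finger_force: 58.9
```

```bash
python3 - <<'E'
from h import *
st=bot.observe();print(st["position"],st["tool_rot"])
f=bot.grab_frame("wrist"); s=bot.grab_frame("scene")
a=cv2.resize(f["frame"],(480,300)); b=cv2.resize(s["frame"][100:250,290:450],(320,300),interpolation=cv2.INTER_CUBIC)
cv2.imwrite("pics/w5.png",cv2.hconcat([a,b])[:,:,::-1]); cv2.imwrite("pics/w5w.png",f["frame"][:,:,::-1]);cv2.imwrite("pics/w5s.png",s["frame"][:,:,::-1])
E
```

```text
[ 0.52372828 -0.24233565  0.46011794] [-3.14043281e+00 -8.84874511e-04  2.66148117e+00]
```

View pics/w5.png

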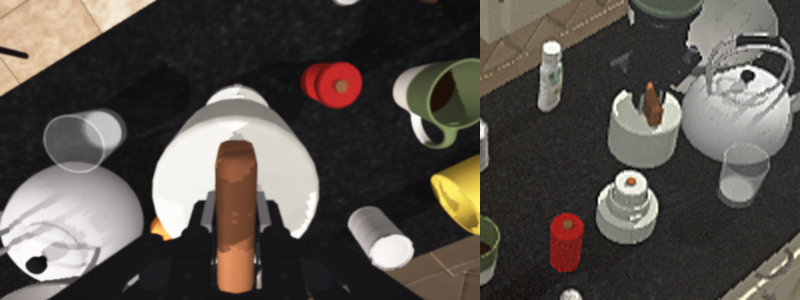

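```bash
cat > held.py <<'E'
from fit import *
st=bot.observe(); f=bot.grab_frame("wrist"); s=bot.grab_frame("scene"); t=bot.grab_frame("top")
w,b=masks(f["frame"],0); w[265:]=0; w[:145,270:365]=0; w[:,:195]=0; w[:,440:]=0
wm=comp(w,(260,210)); b[265:]=0; bm=comp(b,(315,210))
ws,bs=masks(s["frame"],0); ws[:140]=0; ws[184:]=0
ws[:,383:]=0; sm=comp(ws,(360,170))
wt,bt=masks(t["frame"],0)
def ext(m): ys,xs=np.nonzero(m); return xs.min(),xs.max(),ys.min(),ys.max(),m.sum()
print(ext(wm),ext(bm),ext(sm))
ang=np.degrees(np.arctan2(U[:,1],U[:,0])) # image: -90 up
dw=(np.abs(np.abs(ang+90)-65)<28); dbar=(np.abs(ang+90)<20); ds=(ang>50)&(ang<=180)
sw,sb,ss=sup(wm),sup(bm),sup(sm)
C0=cur(st)
def lid(p): # dx, tilt about tool y, h, dy, tilt about tool x
    G=M([0,0,0],np.diag([1,-1,-1.])); G[:3,3]=[p[0],p[3],.155+.092+p[2]]
    P=np.eye(4); P[:3,3]=[0,0,.155]; Q=M([0,0,0],R.from_rotvec([p[4],p[1],0]).as_matrix())
    return C0@P@Q@np.linalg.inv(P)@G
def res(p,full=False):
    A=lid(p); q=lambda X,f,st:proj(X@A[:3,:3].T+A[:3,3],f,st)
    a=((q(SH,f,st)@U.T).max(0)-sw)[dw]; c=((q(BX,f,st)@U.T).max(0)-sb)[dbar]; d=((q(SH,s,None)@U.T).max(0)-ss)[ds]
    if full: print(np.round(a,1),np.round(c,1),np.round(d,1))
    return np.r_[a/2,c/2,d*1.0,p[3]/.002,p[4]/.02,p[2]/.006,p[1]/.05,p[0]/.01]
x=least_squares(res,np.zeros(5),loss="soft_l1"); res(x.x,True); A=lid(x.x)
print("dx,tilt,h,dy,roll",np.round(x.x,4)); print("rim",np.round(A[:3,3],4),"axis",np.round(A[:3,2],4),"bar deg",np.degrees(np.arctan2(A[1,0],A[0,0])))
np.save("held.npy",np.linalg.inv(C0)@A)
E
python3 held.py
```

```text
(np.int64(203), np.int64(424), np.int64(145), np.int64(264), np.int64(17679)) (np.int64(287), np.int64(341), np.int64(188), np.int64(264), np.int64(3921)) (np.int64(354), np.int64(382), np.int64(145), np.int64(183), np.int64(783))
[ 2.7  0.6  0.1 -1.8 -2.6 -1.   0.8  0.4  0.4  0.9 -1.3 -2.7 -1.7 -0.1
  0.7] [ 2.1  0.6 -1.   0.4  1.7] [ 0.5  0.2 -0.1 -0.1 -0.2 -0.1 -0.4 -0.4 -0.5 -0.4 -0.3  0.  -0.1  0.
  0.  -0.1 -0.   0.2]
dx,tilt,h,dy,roll [-0.0016  0.0434  0.0047 -0.0016  0.0033]
rim [ 0.5201 -0.2433  0.2088] axis [ 0.0408 -0.0162  0.999 ] bar deg 152.49507715525561
```

```bash
python3 - <<'E'
from fit import *
s=bot.grab_frame("scene");t=bot.grab_frame("top")
ang=np.degrees(np.arctan2(U[:,1],U[:,0]))
CY=np.r_[C,C+[0,0,.05]]
ws,_=masks(s["frame"],0); ws[:196]=0; m=comp(ws,(363,212)); ys,xs=np.nonzero(m);print(xs.min(),xs.max(),ys.min(),ys.max())
d=(ang>-5)|(ang>175); ss=sup(m)
r=lambda p:((proj(CY+[p[0],p[1],0],s,None)@U.T).max(0)-ss)[d]
x=least_squares(r,[.5235,-.245],loss="soft_l1"); print(x.x,np.round(r(x.x),1))
L=np.load("held.npy")
for z in (.125,.053):
    B=M([.5235,-.245,z],R.from_euler("z",np.radians(152.4)).as_matrix())@np.linalg.inv(L); print(B[:3,3]); 
    if z>.1: step(cur(),B,8)
E
```

```text
348 378 196 221
[ 0.52830767 -0.2455969 ] [ 0.9  0.3  0.1  0.4  0.4  0.2  0.1  0.  -0.1 -0.2 -0.3 -0.2  0.1 -0.2
 -0.2 -0.  -0.1 -0.1  0.1  0.1  0.2  0.4  0.4  0.4  0.6]
[ 0.51666273 -0.24017121  0.37659398]
8 rows: t cm [0.112, -0.012, 1.051] r [-0.0005, -0.0054, 0.0004]
[ 0.51666273 -0.24017121  0.30459398]
```

```bash
cat > chk.py <<'E'
exec(open("held.py").read().replace('print(','(lambda *a:0)('))
x0=x.x
def run(ww,wsc):
    def r2(p):
        A=lid(p); q=lambda X,f,st:proj(X@A[:3,:3].T+A[:3,3],f,st)
        a=((q(SH,f,st)@U.T).max(0)-sw)[dw]; c=((q(BX,f,st)@U.T).max(0)-sb)[dbar]; d=((q(SH,s,None)@U.T).max(0)-ss)[ds]
        return np.r_[a/2*ww,c/2*ww,d*wsc,p[3]/.002,p[4]/.02,p[2]/.006,p[1]/.05,p[0]/.01]
    y=least_squares(r2,np.zeros(5),loss="soft_l1").x; A=lid(y); print(ww,wsc,np.round(y,4),"rim",np.round(A[:3,3],4),"mid",np.round(A[:3,3]+A[:3,2]*.0545,4))
run(1,0);run(0,1)
# base from w1
im=cv2.imread("pics/w1.png")[:,:,::-1]; s1={"position":[.51298812,-.24331039,.40451192],"tool_rot":[-3.14152545,.00036,.000065]}
w,_=masks(im.copy(),0); m=comp(w,(280,140)); print(ext(m)); sm1=sup(m); CY=np.r_[C,C+[0,0,.05]]
g=lambda p:((proj(CY+[p[0],p[1],p[2]],f,s1)@U.T).max(0)-sm1)[~((ang>-80)&(ang<-40))]
for v in (0,1):
    y=least_squares(lambda p:np.r_[g(np.r_[p[:2],p[2]*v]),p[2]/.003*v],[.52,-.24,0],loss="soft_l1").x; print("base w1",y,np.round(g(y).std(),2))
E
python3 chk.py
```

```text
1 0 [-0.0013  0.0403  0.0037 -0.0017  0.0039] rim [ 0.5204 -0.2436  0.2101] mid [ 0.5224 -0.2444  0.2646]
0 1 [ 0.0045  0.0011  0.0013 -0.0001  0.0026] rim [ 0.5194 -0.2412  0.2125] mid [ 0.5195 -0.241   0.267 ]
(np.int64(257), np.int64(370), np.int64(101), np.int64(214), np.int64(9899))
base w1 [ 0.52701809 -0.24094917  0.        ] 0.33
base w1 [ 0.52743024 -0.24100225  0.00170127] 0.32
```

```bash
python3 - <<'E'
from fit import *
st=bot.observe(); f=bot.grab_frame("wrist"); print(f["T_tool_cam"],f["K"][0])
s1={"position":[.51298812,-.24331039,.40451192],"tool_rot":[-3.14152545,.00036,.000065]}
X=np.array([[.527,-.241,.05],[.5244,-.2453,.05]]); P=proj(X,f,s1); print(P,[atz(ray(f,p,s1),.05) for p in P])
print(atz(ray(f,[313.6,157.3],s1),.05))
for i in range(4): f=bot.grab_frame("wrist"); st=bot.observe(); print(st["position"],st["tool_rot"])
E
```

```text
[[-3.73450350e-04 -9.49584886e-01 -3.13509816e-01  8.13224890e-02]
 [ 9.99998409e-01  1.92311674e-04 -1.77367976e-03 -1.21983350e-03]
 [ 1.74455109e-03 -3.13509980e-01  9.49583303e-01  3.01503940e-02]
 [ 0.00000000e+00  0.00000000e+00  0.00000000e+00  1.00000000e+00]] [356.77066939   0.         314.05951366]
[[313.54466254 161.0782613 ]
 [318.19735996 163.85008754]] [array([ 0.527, -0.241,  0.05 ]), array([ 0.5244, -0.2453,  0.05  ])]
[ 0.53052387 -0.24105355  0.05      ]
[ 0.52364191 -0.24280672  0.46075368] [-3.14093836e+00  2.75926347e-04  2.66371669e+00]
[ 0.52365798 -0.24280748  0.46075249] [-3.14093639e+00  2.58374993e-04  2.66375960e+00]
[ 0.52369126 -0.24280462  0.46077015] [-3.14100663e+00  3.54756496e-04  2.66381096e+00]
[ 0.52366338 -0.24277611  0.46074954] [-3.14096478e+00  2.18237429e-04  2.66386317e+00]
```

The reported calibration varies from shot to shot, so averaging it should help.

```bash
cat > avg.py <<'E'
from h import *
W=[];S=[];Tp=[]
for i in range(12):
    W.append(np.array(bot.grab_frame("wrist")["T_tool_cam"])); g=bot.grab_frame("scene"); S.append(np.r_[np.ravel(g["rvec"]),np.ravel(g["tvec"])])
W=np.array(W);S=np.array(S); print("std",W[:,:3,3].std(0),R.from_matrix(W[:,:3,:3]).as_rotvec().std(0),S.std(0))
T=np.eye(4);T[:3,:3]=R.from_matrix(W[:,:3,:3]).mean().as_matrix();T[:3,3]=W[:,:3,3].mean(0)
np.savez("cal.npz",T=T,S=S.mean(0)); print(T,S.mean(0))
E
python3 avg.py
sed -i 's/^C0=cur(st)/cal=np.load("cal.npz"); f["T_tool_cam"]=cal["T"]; s["rvec"]=cal["S"][:3]; s["tvec"]=cal["S"][3:]\nC0=cur(st)/' held.py
cat >> chk.py <<'E'
ws,_=masks(s["frame"],0); ws[:196]=0; m=comp(ws,(363,212)); d=(ang>-5)|(ang>175); s2=sup(m)
r=lambda p:((proj(CY+[p[0],p[1],0],s,None)@U.T).max(0)-s2)[d]
y=least_squares(r,[.5235,-.245],loss="soft_l1"); print("base scene",y.x,np.round(r(y.x).std(),2))
E
python3 held.py; python3 chk.py
```

```text
std [3.67067083e-08 1.58583802e-08 1.43239011e-09] [1.51254884e-08 6.52356078e-08 1.43326635e-08] [0.00000000e+00 4.44089210e-16 0.00000000e+00 5.55111512e-17
 1.11022302e-16 0.00000000e+00]
[[-3.73677188e-04 -9.49585067e-01 -3.13509268e-01  8.13229651e-02]
 [ 9.99998409e-01  1.91967374e-04 -1.77336367e-03 -1.21960168e-03]
 [ 1.74414321e-03 -3.13509432e-01  9.49583485e-01  3.01503283e-02]
 [ 0.00000000e+00  0.00000000e+00  0.00000000e+00  1.00000000e+00]] [ 1.15932511 -2.48818542  0.87327784  0.31573583  0.47743297  1.07623079]
(np.int64(203), np.int64(424), np.int64(145), np.int64(264), np.int64(17689)) (np.int64(287), np.int64(341), np.int64(188), np.int64(264), np.int64(3922)) (np.int64(354), np.int64(382), np.int64(145), np.int64(183), np.int64(789))
[ 2.7  0.6  0.  -1.8 -2.6 -1.   0.9  0.4  0.5  1.  -1.2 -2.7 -1.8 -0.2
  0.5] [ 2.2  0.6 -0.9  0.4  1.8] [ 0.4  0.1 -0.2 -0.2 -0.3 -0.2 -0.5 -0.4 -0.4 -0.3 -0.2 -0.  -0.1 -0.
 -0.  -0.1 -0.   0.2]
dx,tilt,h,dy,roll [-0.0016  0.0441  0.0049 -0.0016  0.0033]
rim [ 0.5204 -0.2435  0.2089] axis [ 0.0408 -0.0167  0.999 ] bar deg 152.62471677249215
1 0 [-0.0013  0.0404  0.0038 -0.0017  0.0039] rim [ 0.5205 -0.2436  0.2101] mid [ 0.5225 -0.2444  0.2645]
0 1 [ 0.0045  0.0012  0.0013 -0.0001  0.0028] rim [ 0.5194 -0.2412  0.2125] mid [ 0.5195 -0.241   0.267 ]
(np.int64(257), np.int64(370), np.int64(101), np.int64(214), np.int64(9899))
base w1 [ 0.52701936 -0.24094989  0.        ] 0.33
base w1 [ 0.52743163 -0.24100301  0.00170141] 0.32
base scene [ 0.52830767 -0.2455969 ] 0.29
```

```bash
sed -i 's#p\[1\]/.05#p[1]/.01*3#' held.py chk.py; python3 held.py; python3 chk.py | head -2
python3 - <<'E'
from fit import *
# base from top0 and scene0 jointly
t=bot.grab_frame("top"); im=cv2.imread("pics/top0.png")[:,:,::-1].copy()
w,_=masks(im,0); m=comp(w,(365,244)); ys,xs=np.nonzero(m);print(xs.min(),xs.max(),ys.min(),ys.max()); ss=sup(m)
N=np.r_[C,C+[0,0,.05],C*.7+[0,0,.078],C*.53+[0,0,.1]]
r=lambda p:((proj(N+[p[0],p[1],0],t,None)@U.T).max(0)-ss)
x=least_squares(r,[.5235,-.245],loss="soft_l1"); print("base top",x.x,np.round(r(x.x),1))
E
```

```text
(np.int64(203), np.int64(424), np.int64(145), np.int64(264), np.int64(17687)) (np.int64(287), np.int64(341), np.int64(188), np.int64(264), np.int64(3922)) (np.int64(354), np.int64(382), np.int64(145), np.int64(183), np.int64(790))
[ 2.9  0.7  0.2 -1.4 -2.  -2.7 -1.2 -1.9 -2.7 -2.1 -2.9 -1.6 -1.   0.3
  0.9] [4.5 3.1 1.7 3.  4.3] [ 0.1 -0.2 -0.4 -0.4 -0.5 -0.3 -0.7 -0.6 -0.6 -0.5 -0.4 -0.2 -0.3 -0.2
 -0.1 -0.2 -0.1  0.2]
dx,tilt,h,dy,roll [ 0.      0.0044  0.0046 -0.0013  0.0109]
rim [ 0.5222 -0.2449  0.2091] axis [0.009  0.0083 0.9999] bar deg 152.62825568492426
1 0 [ 0.0001  0.0022  0.0019 -0.0017  0.0055] rim [ 0.5224 -0.2447  0.2119] mid [ 0.5227 -0.2445  0.2664]
0 1 [ 0.0046  0.      0.0012 -0.0001  0.0029] rim [ 0.5194 -0.2412  0.2125] mid [ 0.5195 -0.241   0.267 ]
359 394 226 262
base top [ 0.52755526 -0.24393154] [ 0.3  0.2  0.3  0.2  0.1 -0.   0.2 -0.3 -0.5 -0.5 -0.3 -0.3 -0.3 -0.2
  0.2  0.1  0.   0.   0.4  0.6  0.6  0.5  0.3  0.5  1.   0.4  0.1  0.
 -0.1 -0.5 -0.2 -0.4 -0.2 -0.2 -0.2 -0.2  0.1 -0.   0.2 -0.  -0.1  0.1
  0.6  0.5  0.4  0.3  0.3  0.2]
```

Call:
arm_command(deltas=[[[0,0.02,1.0],[0,-0.0025,0],1],[[0,0.02,1.1],[0,-0.0025,0],1],[[0,0.02,1.1],[0,-0.0025,0],1],[[0,0.02,1.1],[0,-0.0025,0],1],[[0,0.02,1.1],[0,-0.0025,0],1],[[0,0.02,1.1],[0,-0.0025,0],1],[[0,0.02,1.0],[0,-0.0025,0],1],[[0,0.02,1.0],[0,-0.0025,0],1],[[0,0,0],[0,0,0],1],[[0,0,0],[0,0,0],1]])

```text
clock: 19.2
position: [0.5252, -0.2417, 0.3758]
tool_rot: [-3.141, 0.02, 2.664]
force: [0.2, -0.3, -1.9]
grip_width: 0.0193
finger_force: 58.9
```

```bash
python3 - <<'E'
from fit import *
f=bot.grab_frame("wrist");s=bot.grab_frame("scene"); st=bot.observe(); print(st["position"],st["tool_rot"],st["force"])
cv2.imwrite("pics/s6.png",cv2.hconcat([cv2.resize(s["frame"][140:240,310:420],(550,500),interpolation=cv2.INTER_CUBIC)])[:,:,::-1])
E
```

```text
[ 0.52521747 -0.24176683  0.37623276] [-3.14101556  0.02098736  2.66396799] [ 0.62315572 -0.20417885 -2.26173347]
```

View pics/s6.png

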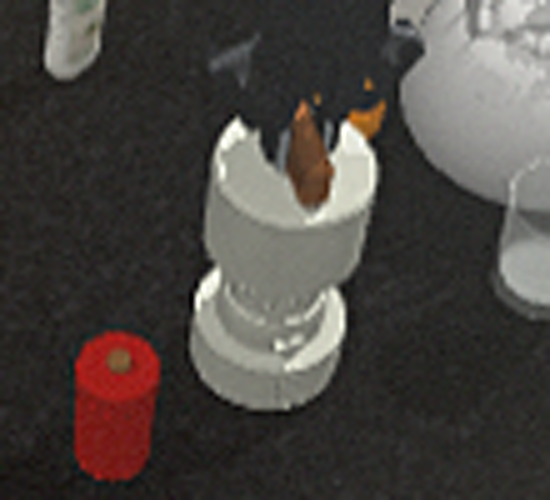

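Scene crop: the lid hovers upright over the base, with the red look-alike at left, and both edges of lid and base are clear. Checking lateral alignment by row edges in this same picture.

```bash
cat > rel.py <<'E'
from fit import *
s=bot.grab_frame("scene"); g=cv2.cvtColor(s["frame"],cv2.COLOR_RGB2GRAY).astype(float)
def edges(rows,l0,r0):
    o=[]
    for y in rows:
        r=g[y]
        i=next(i for i in range(l0,l0+40) if r[i]<100<=r[i+1]); L=i+(100-r[i])/(r[i+1]-r[i])
        j=next(j for j in range(r0,r0-40,-1) if r[j]<100<=r[j-1]); Rr=j-(100-r[j])/(r[j-1]-r[j])
        o.append((y,L,Rr))
    return np.array(o)
def model(P,rows):
    h=cv2.convexHull(P.astype(np.float32))[:,0]; h=np.r_[h,h[:1]]; o=[]
    for y in rows:
        xs=[a[0]+(b[0]-a[0])*(y-a[1])/(b[1]-a[1]) for a,b in zip(h[:-1],h[1:]) if (a[1]-y)*(b[1]-y)<=0 and a[1]!=b[1]]
        o.append((min(xs),max(xs)))
    return np.array(o)
rm=np.array(s and cv2.Rodrigues(np.array(s["rvec"],float))[0]); ex=rm[0]; lat=np.r_[ex[:2]/np.hypot(*ex[:2]),0]; print("lateral dir",lat)
dep=np.array([-lat[1],lat[0],0])
CY=np.r_[C,C+[0,0,.05]]
rb=np.arange(204,213); eb=edges(rb,330,388); c0=np.array([.527,-.2445,0])
fb=lambda p:(model(proj(CY+c0+lat*p[0],s,None),rb)-eb[:,1:]).ravel()
x=least_squares(fb,[0.]); print("base lat",x.x,np.round(fb(x.x),1))
rl=np.arange(173,189); el=edges(rl,340,390); z=cur()[2,3]-.2495
def fl(p):
    Q=SH@R.from_rotvec(dep*p[1]).as_matrix().T
    return (model(proj(Q+c0+lat*p[0]+[0,0,z],s,None),rl)-el[:,1:]).ravel()
y=least_squares(fl,[0.,0.]); print("lid rim lat, lean about depth dir",y.x,np.round(fl(y.x),1),"lean dir",np.cross(dep,[0,0,1])*y.x[1])
E
python3 rel.py
```

```text
lateral dir [-0.6477549 -0.7618488  0.       ]
base lat [1.36101947e-08] [-0.3  0.  -0.5 -0.2 -0.2 -0.3 -0.2 -0.3 -0.2  0.1 -0.3  0.2 -0.3  0.
 12.7  0.  14.   0.3]
lid rim lat, lean about depth dir [0. 0.] [ 0.   0.5 -0.1  0.4 -0.2  0.2 -0.2  0.2 -0.2  0.2 -0.2  0.1 -0.2  0.2
 -0.   0.1  0.   0.6  0.1  0.3 -0.1  0.3 -0.1  0.2 -0.2  0.6 -0.1  0.3
  0.1  0.2  0.1  0.2] lean dir [-0. -0.  0.]
```

```bash
cat >> rel.py <<'E'
PL=proj(SH+c0+[0,0,z],s,None); PB=proj(CY+c0,s,None)
def low(P,c): h=cv2.convexHull(P.astype(np.float32))[:,0]; h=np.r_[h,h[:1]]; return max(a[1]+(b[1]-a[1])*(c-a[0])/(b[0]-a[0]) for a,b in zip(h[:-1],h[1:]) if (a[0]-c)*(b[0]-c)<=0 and a[0]!=b[0])
for P,cols,lo in ((PL,(354,358,362,366,370,374,378),190),(PB,(352,356,360,364,368,372,376),214)):
    for c in cols: print(c,"model",round(low(P,c),1),"rows",lo,"..",g[lo-4:lo+12,c].astype(int))
d=proj(np.array([c0,c0+dep*.005,c0+[0,0,.005]]),s,None); print("px per 5mm depth",d[1]-d[0],"5mm z",d[2]-d[0])
E
python3 rel.py | tail -15
```

```text
354 model 193.3 rows 190 .. [126 125 128 124 127 123 125 125 131 131 113 122 122 126 124 122]
358 model 196.2 rows 190 .. [126 127 124 131 130 130 131 123 125 123 135 145 129 126 129 153]
362 model 197.8 rows 190 .. [128 131 126 123 126 125 124 122 127 125 123 127 124 123 124 121]
366 model 198.6 rows 190 .. [119 125 123 127 123 123 124 124 123 122 125 125 123 119 115 130]
370 model 198.5 rows 190 .. [122 128 125 125 125 127 127 124 123 124 123 122 122 121 122 118]
374 model 197.6 rows 190 .. [124 125 120 126 120 119 123 123 121 124 119 110 167 220 174 140]
378 model 195.5 rows 190 .. [123 122 119 119 121 116 117 117 123 107  65  30  36  92 160 202]
352 model 217.5 rows 214 .. [120 121 127 124 126 130 130 108  25  29  34  32  37  31  33  37]
356 model 219.9 rows 214 .. [163 157 139 125 124 125 127 127 130 120  78  25  34  31  32  34]
360 model 221.2 rows 214 .. [155 160 166 152 116 124 126 124 123 123 130 107  22  38  34  30]
364 model 221.5 rows 214 .. [128 168 165 164 145 120 121 122 126 127 132 112  31  31  36  33]
368 model 220.9 rows 214 .. [115 153 219 204 139 134 119 125 124 122 105  47  20  28  35  38]
372 model 219.1 rows 214 .. [205 210 184 111 113 121 118 115 118  86  29  35  35  41  45  41]
376 model 214.8 rows 214 .. [141 129 142 140 100  51  38  25  42  41  38  47  45  39  34  38]
px per 5mm depth [-0.09921935 -1.13593307] 5mm z [ 0.15075054 -0.85317673]
```

Call:
arm_command(deltas=[[[0.02,0,1.0],[0,0,0],1],[[0.02,0,1.0],[0,0,0],1],[[0.02,0,1.0],[0,0,0],1],[[0.02,0,1.0],[0,0,0],1],[[0.01,0,0.4],[0,0,0],1],[[0.01,0,0.4],[0,0,0],1],[[0.01,0,0.3],[0,0,0],1],[[0,0,0],[0,0,0],1]])

```text
clock: 20.2
position: [0.525, -0.2417, 0.3245]
tool_rot: [-3.141, 0.02, 2.664]
force: [0.3, 0.7, -1.9]
grip_width: 0.0192
finger_force: 58.9
```

Call:
arm_command(deltas=[[[0.01,0,0.4],[0,0,0],1],[[0.01,0,0.4],[0,0,0],1],[[0.01,0,0.4],[0,0,0],1],[[0.01,0,0.3],[0,0,0],1],[[0,0,0],[0,0,0],1]])

```text
clock: 20.7
position: [0.5248, -0.2417, 0.3092]
tool_rot: [-3.141, 0.02, 2.664]
force: [0.6, 0.3, -2.6]
grip_width: 0.0191
finger_force: 58.9
```

Call:
arm_command(deltas=[[[0,0,0.2],[0,0,0],1],[[0,0,0.2],[0,0,0],1],[[0,0,0.2],[0,0,0],1],[[0,0,0],[0,0,0],1]])

```text
clock: 21.1
position: [0.525, -0.2417, 0.3035]
tool_rot: [-3.141, 0.02, 2.664]
force: [-0.0, 0.0, -2.6]
grip_width: 0.019
finger_force: 58.9
```

Call:
arm_command(deltas=[[[0,0,0.1],[0,0,0],1],[[0,0,0.1],[0,0,0],1],[[0,0,0],[0,0,0],1]])

```text
clock: 21.4
position: [0.5251, -0.2418, 0.3017]
tool_rot: [-3.141, 0.02, 2.664]
force: [1.2, 0.1, -2.3]
grip_width: 0.0193
finger_force: 59.0
```

Call:
arm_command(deltas=[[[0,0,0.1],[0,0,0],1],[[0,0,0.1],[0,0,0],1],[[0,0,0],[0,0,0],1]])

```text
clock: 21.7
position: [0.5254, -0.2421, 0.3012]
tool_rot: [-3.14, 0.022, 2.663]
force: [-4.7, -0.3, 22.1]
grip_width: 0.0194
finger_force: 62.4
```

```bash
python3 - <<'E'
from fit import *
s=bot.grab_frame("scene"); st=bot.observe(); print(st["position"],st["force"],st["moment"],st["qpos"])
cv2.imwrite("pics/s7.png",cv2.resize(s["frame"][140:240,310:420],(550,500),interpolation=cv2.INTER_CUBIC)[:,:,::-1])
E
```

```text
[ 0.5254243  -0.24207085  0.3011603 ] [-5.6544634  -0.47825912 21.37122076] [ 0.13347178  1.31390996 -0.18105579] [ 0.70330418  0.6215364  -0.53427283  1.80429485  0.43027987  0.81018836
  1.04779444]
```

View pics/s7.png

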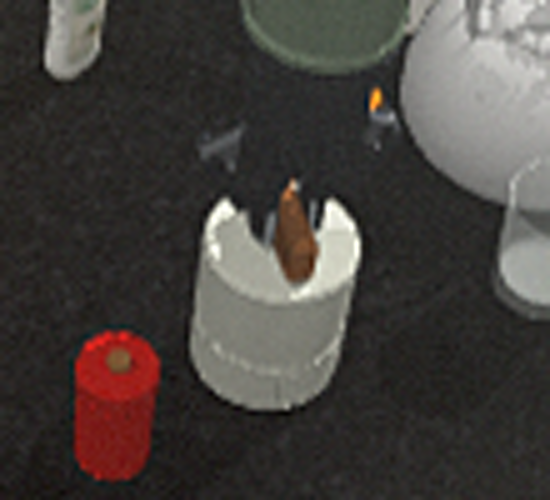

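The lid has seated: 22 N of contact at about the expected height, and the seam is closed in the picture. I'll relieve the push, then turn about the lid's vertical axis.

Call:
arm_command(deltas=[[[0,0,-0.1],[0,0,0],1],[[0,0,0],[0,0,0],1]])

```text
clock: 21.95
position: [0.5254, -0.242, 0.3013]
tool_rot: [-3.141, 0.022, 2.664]
force: [1.5, -2.2, 6.4]
grip_width: 0.0192
finger_force: 60.1
```

```bash
python3 - <<'E'
from h import *
A=cur(); c=np.array([.527,-.2445,0]); Q=R.from_euler("z",-np.pi/2).as_matrix()
step(A,M(c-Q@c,Q)@A,14); print(bot.observe()["force"],bot.observe()["moment"])
E
```

```text
14 rows: t cm [-0.018, 0.028, 0.0] r [0.0024, 0.0001, 0.1122]
[ 1.45022912 -2.19303094  6.43095078] [-0.26716084  0.02144674 -0.04679907]
```

Call:
arm_command(deltas=[[[0,0,-0.06],[0,0,0],1],[[-0.02,0.03,0],[0.0024,0,0.112],1],[[-0.02,0.03,0],[0.0024,0,0.112],1],[[-0.02,0.03,0],[0.0024,0,0.112],1],[[0,0,0],[0,0,0],1]])

```text
clock: 22.45
position: [0.5261, -0.2411, 0.3013]
tool_rot: [-3.14, 0.02, 2.326]
force: [0.1, 0.5, 0.8]
grip_width: 0.0192
finger_force: 59.4
```

Call:
arm_command(deltas=[[[-0.02,0.03,0],[0.0024,0,0.112],1],[[-0.02,0.03,0],[0.0024,0,0.112],1],[[-0.02,0.03,0],[0.0024,0,0.112],1],[[-0.02,0.03,0],[0.0024,0,0.112],1],[[-0.02,0.03,0],[0.0024,0,0.112],1],[[0,0,0],[0,0,0],1]])

```text
clock: 23.05
position: [0.528, -0.2411, 0.3013]
tool_rot: [-3.14, 0.021, 1.769]
force: [0.7, 1.1, 0.0]
grip_width: 0.0189
finger_force: 59.4
```

Call:
arm_command(deltas=[[[-0.02,0.03,0],[0.0024,0,0.112],1],[[-0.02,0.03,0],[0.0024,0,0.112],1],[[-0.02,0.03,0],[0.0024,0,0.112],1],[[-0.02,0.03,0],[0.0024,0,0.112],1],[[-0.02,0.03,0],[0.0024,0,0.112],1],[[-0.02,0.03,0],[0.0024,0,0.112],1],[[0,0,0],[0,0,0],1],[[0,0,0],[0,0,0],1]])

```text
clock: 23.85
position: [0.5296, -0.2426, 0.3013]
tool_rot: [-3.14, 0.022, 1.102]
force: [0.9, 0.7, 0.1]
grip_width: 0.0195
finger_force: 59.4
```

```bash
python3 - <<'E'
from fit import *
s=bot.grab_frame("scene"); st=bot.observe(); print(st["position"],st["tool_rot"],st["force"],st["moment"],st["qpos"])
cv2.imwrite("pics/s8.png",cv2.resize(s["frame"][140:240,310:420],(550,500),interpolation=cv2.INTER_CUBIC)[:,:,::-1])
E
```

```text
[ 0.52957509 -0.24270201  0.30126935] [-3.14039117  0.02173466  1.10133544] [0.97283897 1.48199501 0.2643346 ] [ 0.61214383 -0.46314997 -0.00263072] [ 0.40945986  0.58449846 -0.12328371  1.79922301  0.12822568  0.77022192
 -0.25564072]
```

View pics/s8.png

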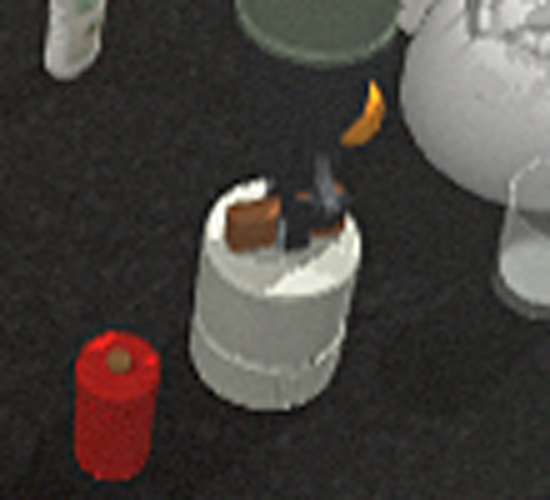

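The bar now stands across the lug line, and the base's rib at crop (280,385) looks unmoved. Checking that numerically from the saved pictures, then releasing.

Call:
arm_command(deltas=[[[0,0,0.03],[0,0,0],1.5],[[0,0,0],[0,0,0],2.6],[[0,0,0],[0,0,0],4],[[0,0,0],[0,0,0],5],[[0,0,0],[0,0,0],5],[[0,0,0],[0,0,0],5],[[0,0,0],[0,0,0],5]])

```text
clock: 24.6
position: [0.5295, -0.2428, 0.3011]
tool_rot: [-3.14, 0.022, 1.096]
force: [0.8, -0.2, 0.6]
grip_width: 0.0504
finger_force: 0.0
```

Call:
arm_command(deltas=[[[0,0,-0.5],[0,0,0],5],[[0,0,-1],[0,0,0],5],[[0,0,-1.5],[0,0,0],5],[[0,0,-1.5],[0,0,0],5],[[0,0,-2],[0,0,0],5],[[0,0,-2],[0,0,0],5],[[0,0,-2],[0,0,0],5],[[0,0,-2],[0,0,0],5],[[0,0,0],[0,0,0],5],[[0,0,0],[0,0,0],5]])

```text
clock: 25.6
position: [0.5308, -0.2404, 0.4267]
tool_rot: [-3.141, 0.022, 1.096]
force: [0.5, 0.0, 0.1]
grip_width: 0.05
finger_force: 0.0
```

```bash
python3 - <<'E'
from fit import *
a,b=[cv2.imread(f"pics/{n}.png",0)[:500:5].astype(int) for n in("s7","s8")]
for r in (76,77,78): print(a[r,230:330:5],"\n",b[r,230:330:5])
st=bot.observe();w=bot.grab_frame("wrist"); s=bot.grab_frame("scene"); print(st["position"],st["tool_rot"],st["force"])
cv2.imwrite("pics/fin.png",cv2.hconcat([cv2.resize(w["frame"],(480,300)),cv2.resize(s["frame"][130:240,300:417],(319,300),interpolation=cv2.INTER_CUBIC)])[:,:,::-1])
E
```

```text
[123 124 127 125 125 121 120 118 119 116 122 121 122 122 121 121 118 115
 125 131] 
 [123 126 123 125 125 121 119 119 117 113 122 120 126 122 118 119 119 115
 125 130]
[125 125 125 123 124 126 124 124 125 112 118 123 120 118 120 117 117 122
 134  96] 
 [126 124 124 121 123 123 123 122 121 109 120 124 119 113 116 120 118 123
 135  97]
[131 125 122 123 123 122 122 122 122 110 115 122 125 121 119 123 121 135
  98  46] 
 [132 123 121 123 124 123 122 120 123 111 115 122 122 118 120 124 121 134
  98  45]
[ 0.53076405 -0.24038481  0.42673925] [-3.14149877  0.02193938  1.09559117] [0.5019087  0.01226471 0.05657713]
```

View pics/fin.png

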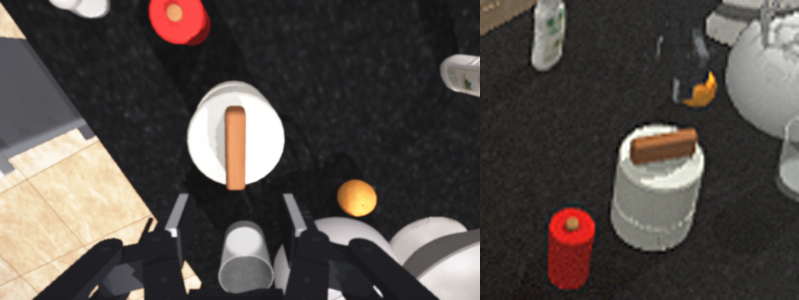

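The canister stands closed and upright with the bar turned a quarter. The base's rib did not move, the bystanders are in place, and the gripper is clear. Handing in.

```bash
python3 -c "
from workcell import bot
print(bot.job_done())"
```

```text
the job is handed in; nothing more can be done
None
```

The big canister is closed over the small one and locked with a turn of about 89°. It stands upright with the gripper clear, and I handed the job in at about 26 s. I judged the lock from the pictures and a force-free turn, not from a lift test, and the hand-in gave no verdict.

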